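# Stand two saucers in the market stall's wire display rack

### The arm

A 6-joint arm with a two-finger parallel gripper is mounted at the origin on the work surface. World frame = base frame: x ahead of the robot, y to its left, z up, the work surface at z = 0. Lengths are in mm, angles in rad, forces in N, time in s.
With the tool pointing down it reaches from about 350 to 975 mm from the base axis. Payload 7.1 kg.
Tool frame: the origin (TCP) lies midway between the tips of the shut fingers; the grasp point (between the pads) lies 19 mm behind it (ctrl.grasp_offset is the distance from the TCP to the grasp point, in mm); z points along the fingers, y is the line along which they close (so a half turn about z gives the same grasp; the last joint's range is limited). The gripper opens to 88 mm and grips with 3 to 60 N. Pads are 20 mm wide; open, the fingers measure 115 mm over their backs; the gripper's body (75 mm by 178 mm) begins 61 mm behind the grasp point.
Start: joints at [-1.267, 0.423, 1.63, -0, 1.089, -0.019], TCP at [198.282, -592.696, 196.975] pointing down, gripper open.
Joint ranges: [-3, 3], [-0.9, 2.11], [0.09, 2.58], [-1.31, 4.45], [0.11, 2.69], [-2.54, 2.54]. Speed limits (rad/s): [2.39, 2.39, 3.01, 3.14, 3.14, 3.14].

### API

Orientations are given as a rotation vector (axis times angle).
In Python, from workcell import ctrl gives the robot as it stands. The module is installed in compiled form; this text tells all that it offers.
- The arm moves only by the tool servo_tool, never from a script. Its argument "rows" is a list of rows, each a list of 7 numbers: the turn, a rotation vector about the tool's x, y, z as a fraction of full scale, then the shift along the tool's x, y, z as a fraction of full scale, then the finger opening in mm, from 0 to 87.8. A call has 1 to 10 rows; each row is the pose to reach, as a shift and turn from the pose commanded when the call began, along the tool's axes at that moment; what a row does not reach only later rows make up. Full scale, the value 1, is 20 cm for a shift and 1.5 rad for a turn. A row lasts 1/8 s, in which the tool goes at most 62.5 mm and 10.7 degrees, less where a joint would pass 70% of its speed; a pose out of reach is approached as far as the arm can. A call with a number of a shift or a turn outside -1 to 1 is refused whole. A call with a gripper value outside its range is refused whole. The fingers move at their own pace and stop on an object; the grip force is fixed at half the most. Time passes only in rows, so rows that repeat a pose let the fingers close. It gives the time, the measured TCP pose, the force, the opening and the grip force at its end, in the units of the state.
- ctrl.get_obs(): the state, without advancing time (a new reading comes with each control period).
- ctrl.get_image(name): name is "side" or "top" or "wrist"; returns (picture, depth): 480x640x3 uint8, red, green, blue; 480x640 float32, mm along the optical axis (not along the pixel's ray), 0 where there is no reading.
- ctrl.camera_info(name): a dict with "intrinsics" (3x3 intrinsics, pixels), "R" (3x3) and "t" (3): a world point X has camera coordinates R X + t. Camera axes: x right, y down, z forward; pixel columns grow to the right and rows downward; lengths in mm; the calibration is good to about 2 mm. A picture is of the moment at which its call begins: read the wrist's pose just before it. camera_info takes no time and is no camera call; for the wrist camera it gives the pose at the moment of the call.
- ctrl.close_job(): hands the job in; it is judged then, once.
The state is a dict: "t": time; "qpos": joint angles; "qvel": joint speeds; "joint_torque": joint torques, N m; "ee_pos": TCP position; "orientation": TCP orientation; "ft_force": force on the tool from outside, world axes, zero at the start; "moment": the same for the moment, N m; "width": finger opening in mm; "grasp_force": force on a finger pad.
Only numpy, scipy, OpenCV 4.12 (cv2) and the standard library are available. Lean on these libraries where they do the work, as an engineer would, in place of code of your own. Each camera call takes 0.05 s, during which the arm holds its last target. There are 200 camera calls.

### The job

Take the terracotta saucer and the green saucer off the sloping display stand and stand each one upright on edge in the wire rack, between the tines of the slot whose tag has its colour, resting fully down on the rack's two bottom wires. They are brittle: lower them gently right down to the wires, don't drop or ram them. Leave the white saucer standing in the middle slot, and don't disturb the bottle, tub and bowl nearby.

Things in the scene. Friction and masses are not known exactly. Their poses are not given: they have to be found in the camera images.
- centre_clay (a point): Centre (half-way through its thickness) of the loose terracotta saucer, orange-brown, about 250 g: round, 130 mm across, 18 mm thick, straight-sided. One face is flat, the other dished 9 mm deep inside a rim 14 mm wide. z axis: the saucer's axis, out of the dished face. It can be pinched at its top edge, across the 18 mm
- centre_green (a point): Green saucer, otherwise the same as the terracotta one; starts beside it on the stand (which is left and which is right varies). Point: its centre; z axis out of the dished face
- saucer_clay: The terracotta saucer; origin in the middle of its flat face, z axis out of the dished face. It starts with the flat face on the stand's board, sloping 25 degrees from vertical, top edge nearer the robot; that edge overhangs the board's top by 53 mm up the slope, free to pinch with fingers pointing down the slope
- saucer_green: The green saucer again; origin in the middle of its flat face, z axis out of the dished face
- stand: Fixed wooden stand, 280 mm wide (its y), 130 mm deep: a board leaning 25 degrees from vertical, top towards its -x (the robot), 88 mm long up the slope, top edge 94 mm high. Two places at y = -75 and +75 mm, each with two pegs (8 mm thick, 26 mm long, 80 mm apart) square to the board that carry a saucer. Origin: centre of underside. Left or right of the robot, the rack opposite
- rack: Fixed white wire rack. Two bottom wires (8 mm thick, centres 20 mm high) along its y at x = -40 and +40 mm. Slots at y = -75, 0, +75 mm: in each a pair of upright 6 mm tines on either bottom wire, 26 mm apart in the clear, tops 88 mm high; a saucer stands between them, axis along y, on both bottom wires. A front wire at x = +75 mm carries the tags. Origin: on the table below the middle slot
- tag_clay: Terracotta-coloured tag, 44 by 34 mm, on the rack's front wire in front of the slot for the terracotta saucer (either end slot). Its axes are parallel to the rack's; origin 20 mm above the table, 75 mm in +x from the slot's middle
- tag_green: Green tag, the same, in front of the other end slot, which is for the green saucer
- slot_clay (a point): Where the centre of the terracotta saucer belongs when it stands home in its slot (76 mm above the table); its axes are parallel to the rack's, y along the row, i.e. along the axis of the saucer; either face may look either way
- slot_green (a point): The same for the green saucer
- centre_white (a point): Centre of the white saucer (same size, loose) that already stands in the middle slot and stays there
- middle_slot (a point): Where the centre of the white saucer belongs: the middle slot, 76 mm above the table
- tonic: Brown bottle, 60 mm thick, 150 mm tall, loose bystander beyond the work; origin centre of its underside
- feed_tub: White feed tub with a blue band, 80 mm across, 95 mm tall, loose bystander; origin centre of its underside
- drinker: Terracotta bowl, 100 mm across, 50 mm tall, loose bystander; origin centre of its underside
There are look-alikes about, which are no part of the job. There is more than one size of the saucer_green; the job needs the larger. Of the things that look like the saucer_clay, the larger one is meant.

How it is judged:
By the outcome, as a careful person would: the job done as asked, in the order asked, and still so for the second after the job is handed in, with the robot touching nothing.
It also fails if it takes over 70 s, if anything falls off the work surface, if the arm or the gripper's body presses on something with over 40 N, if the wrist force passes 120 N, or if a joint passes its speed limit or range.

## Working session

There is one attempt and no reset: what is moved stays moved. The work goes in short steps, Python scripts to look and compute and a tool call to move; the robot and the scene stay as the last step left them, time stands still between calls to the robot, and variables do not carry over. Pictures are saved under pics/ and viewed, at most 10 in all, crops included, and the job is handed in when it is done.

Besides the shell and the picture viewer there is one more tool, called after "Request:" in YAML: its name, and indented under it one key for each argument. servo_tool: Moves the arm, as the interface text tells. Its arguments: {"type":"object","properties":{"rows":{"type":"array","items":{"type":"array","items":{"type":"number"}}}},"required":["rows"]}

```bash
mkdir -p pics; python3 - <<'E'
from workcell import ctrl
import cv2,numpy as np
for n in("side","top"):
    im,d=ctrl.get_image(n); np.savez(f"{n}.npz",im=im,d=d,**{k:np.array(v) for k,v in ctrl.camera_info(n).items()})
    cv2.imwrite(f"pics/{n}0.png",im[:,:,::-1]); i=ctrl.camera_info(n); print(n,np.round(i["intrinsics"],1).tolist(),np.round(i["R"],3).tolist(),np.round(i["t"],1)); print((d>0).mean())
o=ctrl.get_obs(); print({k:np.round(v,3) for k,v in o.items()},ctrl.grasp_offset)
E
```

```text
side [[479.2, 0.0, 311.2], [0.0, 479.2, 233.8], [0.0, 0.0, 1.0]] [[0.988, -0.153, -0.012], [-0.124, -0.75, -0.65], [0.091, 0.644, -0.76]] [-552.8  155.3 1010. ]
0.9961263020833333
top [[592.6, 0.0, 307.1], [0.0, 592.6, 236.0], [0.0, 0.0, 1.0]] [[-0.006, -1.0, -0.018], [-0.981, 0.009, -0.194], [0.194, 0.016, -0.981]] [  79.7  589.8 1133.2]
0.996044921875
{'t': np.float64(0.1), 'qpos': array([-1.267,  0.424,  1.631,  0.   ,  1.089, -0.019]), 'qvel': array([-0.001, -0.   , -0.002,  0.001, -0.001, -0.001]), 'joint_torque': array([-1.0000e-03, -5.4561e+01, -2.7433e+01,  6.4000e-02,  1.9000e-02,
       -0.0000e+00]), 'ee_pos': array([ 198.151, -592.194,  196.291]), 'orientation': array([-3.099, -0.505,  0.   ]), 'ft_force': array([-0.11 ,  0.216, -0.204]), 'moment': array([ 0.048, -0.017, -0.005]), 'grasp_force': np.float64(0.0), 'width': np.float64(87.767)} 18.700000000000003
```

View pics/side0.png

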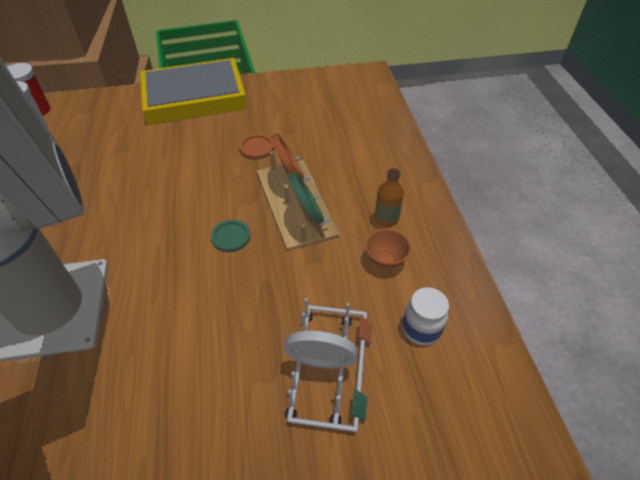

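View pics/top0.png

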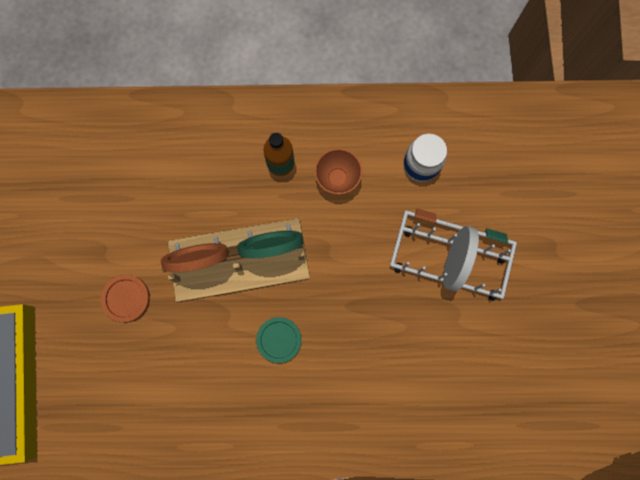

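The top view (image up = +x, left = +y) shows the stand with the clay saucer at (195,257) and the green at (270,244). The rack is on the right, with the clay tag at (425,217), the green tag at (496,237) and the white saucer at (461,258). The small look-alikes lie flat at (125,298) and (278,340).

Next I'll measure all of these in both views.

```bash
cat > h.py <<'E'
import numpy as np,cv2
def load(n): return np.load(f"{n}.npz")
def cloud(v):
    K,R,t,d=v["intrinsics"],v["R"],v["t"],v["d"].astype(float)
    h,w=d.shape; u,y=np.meshgrid(np.arange(w),np.arange(h))
    c=np.stack([(u-K[0,2])/K[0,0]*d,(y-K[1,2])/K[1,1]*d,d],-1)
    return (c-t)@R
def hsv(v): return cv2.cvtColor(v["im"],cv2.COLOR_RGB2HSV)
def masks(v):
    H=hsv(v); h,s,V=cv2.split(H)
    return dict(clay=((h<11)|(h>176))&(s>135)&(V>60),green=(h>65)&(h<95)&(s>90)&(V>30),white=(s<50)&(V>110))
def plane(p):
    for _ in range(6):
        c=p.mean(0); n=np.linalg.svd(p-c,full_matrices=False)[2][2]; r=abs((p-c)@n); p=p[r<max(2*np.median(r),1)]
    return c,n
E
python3 - <<'E'
from h import *
for n in("top","side"):
    v=load(n);P=cloud(v)
    for k,m in masks(v).items():
        m=(m&(P[...,2]>4)&(P[...,2]<220)).astype(np.uint8)
        N,L,S,C=cv2.connectedComponentsWithStats(m)
        for i in range(1,N):
            if S[i,4]<60: continue
            p=P[L==i]
            print(n,k,S[i].tolist(),np.round(p.min(0)),np.round(p.max(0)),np.round(p.mean(0),1))
E
```

```text
top clay [315, 149, 47, 45, 1436] [681. -37.   4.] [777.  58.  55.] [736.6   9.3  25. ]
top clay [415, 209, 21, 14, 156] [ 622. -190.   12.] [ 654. -148.   46.] [ 637.6 -169.3   29.8]
top clay [161, 244, 67, 28, 1207] [511. 231.  37.] [580. 357. 152.] [542.7 292.7  99.6]
top clay [101, 275, 48, 47, 1633] [426. 403.   4.] [521. 501.  23.] [473.1 453.4  10.1]
top green [267, 158, 26, 16, 149] [731. 105.  25.] [750. 157.  74.] [736.7 128.8  51.5]
top green [486, 229, 21, 13, 153] [ 580. -334.   11.] [ 609. -290.   44.] [ 593.9 -311.8   30.1]
top green [238, 231, 65, 27, 1229] [536.  84.  37.] [604. 209. 153.] [567.5 146.7  99.4]
top green [257, 318, 44, 45, 1376] [342.  91.   4.] [430. 179.  19.] [386.3 135.5   9.2]
top white [408, 134, 39, 39, 999] [ 719. -205.    4.] [ 824. -132.  102.] [ 755.  -168.    91.5]
top white [391, 211, 24, 59, 283] [ 527. -147.   15.] [649. -96.  32.] [ 589.4 -117.8   23. ]
top white [436, 220, 27, 10, 92] [ 609. -244.   17.] [ 629. -189.   39.] [ 619.2 -217.5   23.5]
top white [454, 227, 32, 64, 677] [ 480. -293.    7.] [ 604. -203.  144.] [ 533.8 -232.6  
[... 1182 characters left out ...]
107.  99.] [68.9 91.1 12.9]
side white [410, 287, 39, 45, 1309] [ 722. -212.   49.] [ 793. -137.   99.] [ 756.6 -180.6   87.9]
side white [307, 305, 40, 10, 166] [ 532. -145.   16.] [611. -96.  66.] [ 569.9 -112.2   25.9]
side white [348, 310, 19, 9, 84] [ 609. -152.   18.] [ 651. -122.   68.] [ 634.2 -131.3   25. ]
side white [287, 316, 70, 39, 768] [ 484. -253.   19.] [ 603. -123.  144.] [ 544.3 -226.9  122.3]
side white [0, 335, 45, 24, 609] [ -71. -112.    6.] [ 11. -73.  18.] [-26.8 -95.7  11. ]
side white [357, 340, 8, 52, 216] [ 596. -293.   18.] [ 634. -190.   38.] [ 615.2 -241.    23.3]
side white [287, 371, 72, 60, 605] [ 468. -355.    5.] [ 590. -228.   91.] [ 520.  -318.    26.5]
```

```bash
cat >> h.py <<'E'
from scipy.spatial.transform import Rotation as Ro
def tool(zdir,ydir):
    z=np.array(zdir,float);z/=np.linalg.norm(z);y=np.array(ydir,float);y-=z*(y@z);y/=np.linalg.norm(y)
    return np.stack([np.cross(y,z),y,z],1)
def delta(pos0,R0,pos,R):
    "row numbers (turn/1.5, shift/200) from commanded pose 0 to pose"
    return np.round(np.r_[Ro.from_matrix(R0.T@R).as_rotvec()/1.5,R0.T@(np.array(pos)-pos0)/200],4)
def wrist(ctrl,name):
    i=ctrl.camera_info("wrist"); im,d=ctrl.get_image("wrist")
    np.savez(name+".npz",im=im,d=d,**{k:np.array(v) for k,v in i.items()}); cv2.imwrite(f"pics/{name}.png",im[:,:,::-1])
    return load(name)
E
python3 - <<'E'
from h import *
from workcell import ctrl
o=ctrl.get_obs();R0=Ro.from_rotvec(o["orientation"]).as_matrix();p0=o["ee_pos"]
i=ctrl.camera_info("wrist");R,t=np.array(i["R"]),np.array(i["t"])
print("cam in tool",np.round(R0.T@(-R.T@t-p0),1),"\n",np.round(R@R0,3),np.round(i["intrinsics"],1).tolist()); print(np.round(R0,3))
# saucers from depth
for n in("top","side"):
    v=load(n);P=cloud(v);M=masks(v)
    for k,y0,y1 in(("clay",215,365),("green",70,214)):
        m=M[k]&(P[...,2]>30)&(P[...,1]>y0)&(P[...,1]<y1)&(P[...,0]>500)&(P[...,0]<620)
        p=P[m];c,nn=plane(p);nn*=np.sign(nn[0])
        print(n,k,len(p),"plane",np.round(c,1),np.round(nn,3),"tilt",np.degrees(np.arcsin(nn[2])).round(1),"yaw",np.degrees(np.arctan2(nn[1],nn[0])).round(1),"y mid",(p[:,1].min()+p[:,1].max())/2,"top pts",np.round(p[p[:,2]>p[:,2].max()-6].mean(0),1))
yax=np.array([.293,.956,0]);Rt=tool([0,0,-1],-yax)
for y in(yax,-yax):
    Rt=tool([0,0,-1],y); print(delta(p0,R0,[470,-190,330],Rt))
E
```

```text
cam in tool [ 8.040e+01  1.000e-01 -1.858e+02] 
 [[ 0.001  1.     0.   ]
 [-0.956  0.001 -0.293]
 [-0.293  0.     0.956]] [[338.9, 0.0, 310.7], [0.0, 338.9, 243.1], [0.0, 0.0, 1.0]]
[[ 0.948  0.317 -0.   ]
 [ 0.317 -0.948  0.001]
 [ 0.    -0.001 -1.   ]]
top clay 1207 plane [543.7 293.2  98.3] [0.892 0.148 0.426] tilt 25.2 yaw 9.4 y mid 293.6804658432928 top pts [522.6 289.3 148. ]
top green 1229 plane [568.6 146.8  97.8] [0.894 0.15  0.423] tilt 25.0 yaw 9.5 y mid 146.71404042079692 top pts [547.4 143.8 148.3]
side clay 290 plane [541.9 281.1 107. ] [0.871 0.161 0.465] tilt 27.7 yaw 10.5 y mid 290.8684540658739 top pts [524.5 285.3 144.8]
side green 235 plane [566.7 138.9 104.9] [0.875 0.168 0.453] tilt 27.0 yaw 10.9 y mid 141.46594188246604 top pts [549.1 135.6 145. ]
[-3.0000e-04 -1.2000e-03 -1.6809e+00  1.9270e+00 -1.4768e+00 -6.6650e-01]
[-9.0000e-04  3.0000e-04  4.1350e-01  1.9270e+00 -1.4768e+00 -6.6650e-01]
```

Request:
servo_tool:
  rows:
    - [0,0,0.2,0.5,-0.4,-0.15,87]
    - [0,0,0.41,0.96,-0.74,-0.27,87]
    - [0,0,0.41,0.96,-0.74,-0.27,87]
    - [0,0,0.41,0.96,-0.74,-0.27,87]
    - [0,0,0.41,0.96,-0.74,-0.27,87]

```text
t: 0.72
ee_pos: [335.3, -388.9, 251.8]
orientation: [3.109, -0.451, 0.002]
ft_force: [0.2, -0.9, -0.1]
width: 86.8
grasp_force: 0.0
```

```bash
python3 - <<'E'
from h import *
from workcell import ctrl
o=ctrl.get_obs();R0=Ro.from_rotvec(o["orientation"]).as_matrix();p0=o["ee_pos"];print(o["t"],p0,o["qpos"].round(2))
print(delta(p0,R0,[468,-196,250],tool([0,0,-1],[-.293,-.956,0])))
E
```

```text
0.725 [ 335.27659832 -388.86054566  251.82600202] [-0.88  0.19  1.82  0.    1.13  0.98]
[ 1.0000e-04 -7.0000e-04  6.3000e-03  3.6240e-01 -1.1131e+00  9.3000e-03]
```

Request:
servo_tool:
  rows:
    - [0,0,0,0.18,-0.5,0,87]
    - [0,0,0,0.33,-1,0,87]
    - [0,0,0,0.33,-1,0,87]
    - [0,0,0,0.33,-1,0,87]
    - [0,0,0,0.33,-1,0,87]
    - [0,0,0,0.33,-1,0,87]

```text
t: 1.48
ee_pos: [453.6, -219.9, 250.6]
orientation: [3.108, -0.458, -0.001]
ft_force: [-0.1, -0.1, -0.1]
width: 87.0
grasp_force: 0.0
```

```bash
python3 - <<'E'
from h import *
from workcell import ctrl
o=ctrl.get_obs();print(o["t"],o["ee_pos"],o["qpos"].round(2),abs(o["qvel"]).max())
v=wrist(ctrl,"w1");P=cloud(v)
# low obstacles/wires
M=masks(v)
for k in("clay","green"):
    m=(M[k]&(P[...,2]>8)&(P[...,2]<60)&(P[...,0]>540)&(P[...,0]<700)&(P[...,1]<-120)).astype(np.uint8)
    p=P[m>0];print(k,len(p),p.mean(0).round(1),p.min(0).round(),p.max(0).round())
p=P[M["white"]&(P[...,2]>60)&(P[...,2]<150)&(P[...,0]<620)];print("white",len(p),p.mean(0).round(1),p.min(0).round(1),p.max(0).round(1))
E
```

```text
1.475 [ 453.64378629 -219.88682776  250.59596314] [-0.47  0.18  1.84 -0.    1.12  1.39] 0.012772483375782366<stdin>:9: RuntimeWarning: Mean of empty slice.
  ret = um.true_divide(
Traceback (most recent call last):
ValueError: zero-size array to reduction operation minimum which has no identity
```

View pics/w1.png

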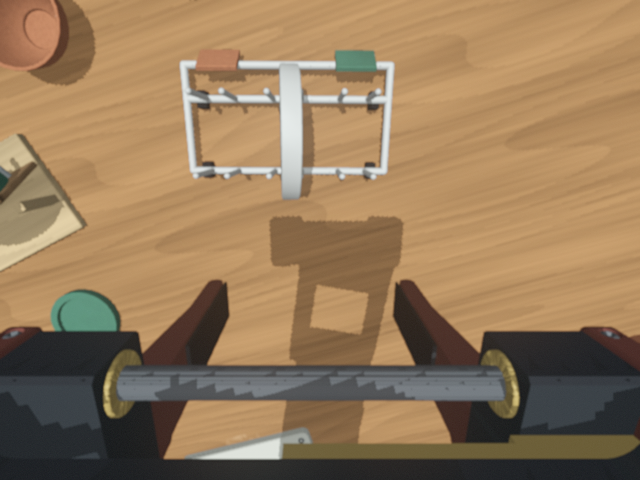

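The wrist view shows the whole rack: clay tag at (217,60), green tag at (356,61), white saucer edge-on at x≈291 and the tines at both end slots. I'll loosen the colour masks and fit the rack.

```bash
python3 - <<'E'
from h import *
v=load("w1");P=cloud(v);H=hsv(v);h,s,V=cv2.split(H)
roi=np.zeros(h.shape,bool);roi[40:215,165:410]=True
T={}
for k,m in dict(clay=(h<12)&(s>110),green=(h>60)&(h<95)&(s>80)).items():
    m=m&roi&(P[...,2]>10)&(P[...,1]>-400);
    N,L,S,C=cv2.connectedComponentsWithStats(m.astype(np.uint8));i=1+S[1:,4].argmax();p=P[L==i];T[k]=(p.min(0)+p.max(0))/2
    print(k,S[i],C[i].round(1),p.mean(0).round(1),p.min(0).round(1),p.max(0).round(1));T[k]=p.mean(0)
y=(T["clay"]-T["green"])[:2];print(np.linalg.norm(y));y/=np.linalg.norm(y)
w=(s<60)&(V>90)&roi
sa=P[w&(P[...,2]>92)&(P[...,2]<160)];c,n=plane(sa)
# wires
p=P[w&(P[...,2]>17)&(P[...,2]<34)][:,:2]
for _ in range(4):
    x=np.array([y[1],-y[0]]);q=np.c_[p@x,p@y]
    # refine yaw by front wire points
    f=q[q[:,0]>q[:,0].max()-9]; a=np.polyfit(f[:,1],f[:,0],1)[0]; y=y+a*x;y/=np.linalg.norm(y)
x=np.array([y[1],-y[0]]);q=np.c_[p@x,p@y]
print("y axis",y,"yaw",np.degrees(np.arctan2(-y[0],y[1])))
print("x hist",[(b,c) for b,c in zip(*[z.tolist() for z in (np.histogram(q[:,0],np.arange(540,740,4))[1][:-1],np.histogram(q[:,0],np.arange(540,740,4))[0])]) if c>15])
print("y rng",q[:,1].min(),q[:,1].max())
tn=P[w&(P[...,2]>40)&(P[...,2]<92)];N=np.c_[tn[:,:2]@x,tn[:,:2]@y,tn[:,2]]
print("tines");hh=np.histogram(N[:,1],np.arange(-180,130,3));print([(b,c) for b,c in zip(hh[1].tolist(),hh[0].tolist()) if c])
S=np.c_[sa[:,:2]@x,sa[:,:2]@y,sa[:,2]];print("white x",S[:,0].min(),S[:,0].max(),"y",np.percentile(S[:,1],[2,50,98]),"z",S[:,2].max())
for k in T: print(k,"slot",T[k][:2]-75*x,"ycoord",T[k][:2]@y,"x",T[k][:2]@x)
E
```

```text
clay [196  50  43  21 753] [217.8  60.2] [ 637.1 -171.2   31. ] [ 530.8 -242.9   11.8] [ 655.1 -146.5  436.3]
green [373  64   2   4   5] [373.6  65.8] [ 583.  -328.9   36.5] [ 581.7 -329.5   33.4] [ 585.3 -327.5   39. ]
166.71750648593
y axis [0.44875469 0.89365499] yaw -26.663813868104533
x hist [(540, 87), (544, 90), (548, 136), (552, 141), (556, 126), (560, 113), (564, 57), (568, 46), (572, 50), (576, 53), (580, 51), (584, 52), (588, 51), (592, 50), (596, 57), (600, 113), (604, 143), (608, 160), (612, 168), (616, 156), (620, 112), (624, 171), (628, 213), (632, 213), (636, 189), (640, 84), (644, 110), (648, 186), (652, 121), (656, 173), (660, 174), (664, 89), (668, 57), (672, 77), (676, 41)]
y rng -75.32712877275327 177.01390144311435
tines
[(-54, 1), (-51, 15), (-48, 52), (-39, 9), (-36, 41), (-33, 35), (-21, 6), (-18, 27), (-15, 19), (-9, 1), (-6, 31), (-3, 39), (21, 9), (24, 4), (30, 1), (33, 1), (36, 22), (42, 6), (45, 3), (48, 6), (51, 14), (54, 35), (57, 27), (60, 7), (66, 36), (69, 29), (72, 6), (96, 50), (99, 20), (108, 50), (111, 41), (114, 7), (126, 47)]
white x 521.2981848945442 644.7260092691778 y [25.01634432 38.8889325  55.17416634] z 141.22792593740348
clay slot [ 570.03202885 -137.56288608] ycoord 132.8707846252001 x 646.1439539525985
green slot [ 515.94786893 -295.26396603] ycoord -32.3300917938926 x 668.5804732737805
```

```bash
python3 - <<'E'
from h import *
v=load("w1");P=cloud(v);h,s,V=cv2.split(hsv(v));print(h[60,356],s[60,356],V[60,356],P[60,356],P[60,217])
roi=np.zeros(h.shape,bool);roi[40:215,165:410]=True
im=v["im"].astype(int)
T={}
z=(P[...,2]>10)&(P[...,2]<50)
for k,m in dict(clay=(h<12)&(s>110),green=im[...,1]>im[...,0]+15).items():
    m=m&roi&z;N,L,S,C=cv2.connectedComponentsWithStats(m.astype(np.uint8));i=1+S[1:,4].argmax();p=P[L==i];T[k]=np.median(p,0);print(k,S[i],T[k].round(1))
y=(T["clay"]-T["green"])[:2];print(np.linalg.norm(y));y/=np.linalg.norm(y);x=np.array([y[1],-y[0]])
w=(s<60)&(V>90)&roi
print("yaw",np.degrees(np.arctan2(-y[0],y[1])),y)
hs=lambda a,b:[(p,c) for p,c in zip(b.tolist(),np.histogram(a,b)[0].tolist()) if c>3]
o=(T["clay"]+T["green"])[:2]/2-75*x;print("rack origin",o)
p=P[w&z&(P[...,2]>17)&(P[...,2]<34)][:,:2]-o
print("wire x",hs(p@x,np.arange(-100,100,2)));
q=P[w&(P[...,2]>45)&(P[...,2]<92)];print("tine y",hs((q[:,:2]-o)@y,np.arange(-120,120,2)))
q=P[w&(P[...,2]>92)&(P[...,2]<160)];a=(q[:,:2]-o)@x;b=(q[:,:2]-o)@y;print("white",np.percentile(a,[0.5,99.5]),np.percentile(b,[1,50,99]),q[:,2].max(),np.polyfit(a,b,1))
for k in T: print(k,T[k][:2]-75*x)
E
```

```text
75 77 136 [ 595.02987215 -313.83110401   28.09685893] [ 637.93362185 -170.02961167   28.75780278]
clay [196  50  43  21 748] [ 637.5 -170.7   29.4]
green [336  51  41  20 784] [ 594.5 -312.8   29.5]
148.3843547747512
yaw -16.830860903292667 [0.28954739 0.95716368]
rack origin [ 544.18083702 -220.02917707]
wire x [(-48, 62), (-46, 149), (-44, 223), (-42, 318), (-40, 219), (-38, 25), (-36, 21), (-34, 22), (-32, 26), (-30, 22), (-28, 26), (-26, 20), (-24, 29), (-22, 21), (-20, 27), (-18, 20), (-16, 27), (-14, 21), (-12, 29), (-10, 21), (-8, 28), (-6, 28), (-4, 21), (-2, 28), (0, 23), (2, 28), (4, 26), (6, 22), (8, 27), (10, 27), (12, 24), (14, 28), (16, 29), (18, 23), (20, 25), (22, 29), (24, 27), (26, 24), (28, 27), (30, 28), (32, 134), (34, 389), (36, 301), (38, 274), (40, 138), (42, 19), (44, 19), (46, 18), (48, 27), (50, 30), (52, 28), (54, 26), (56, 29), (58, 29), (60, 28), (62, 30), (64, 38), (66, 32), (68, 254), (70, 250), (72, 229), (74, 195), (76, 15), (78, 4)]
tine y [(-94, 5), (-92, 30), (-90, 50), (-88, 60), (-62, 7), (-60, 33), (-58, 47), (-56, 29), (-18, 31), (2, 7), (4, 16), (6, 9), (12, 11), (14, 53), (16, 38), (18, 16), (56, 74), (58, 58), (60, 20), (62, 4), (88, 111), (90, 64), (92, 22)]
white [-62.7021916  57.7878003] [-17.97690548  -8.69144379   1.72148885] 141.22792593740348 [ 2.49728585e-04 -8.61174359e+00]
clay [ 565.66298839 -149.0151196 ]
green [ 522.69868566 -291.04323454]
```

```bash
cat >> h.py <<'E'
a25=np.radians(25)
def stand_axes(yaw=9.5,tilt=25):
    c,s=np.cos(np.radians(yaw)),np.sin(np.radians(yaw));ct,st=np.cos(np.radians(tilt)),np.sin(np.radians(tilt))
    return np.array([c*ct,s*ct,st]),np.array([-c*st,-s*st,ct]),np.array([-s,c,0])  # n,u,yax
def Rz(yrack): return tool([0,0,-1],yrack)
def two(p0,R0,p,R,f=.5):
    rv=Ro.from_matrix(R0.T@R).as_rotvec();Rm=R0@Ro.from_rotvec(rv*f).as_matrix();pm=np.array(p0)*(1-f)+np.array(p)*f
    print("A",delta(np.array(p0),R0,pm,Rm));print("B",delta(pm,Rm,p,R))
def now(ctrl):
    o=ctrl.get_obs();return o["ee_pos"],Ro.from_rotvec(o["orientation"]).as_matrix(),o
E
python3 - <<'E'
from h import *
from workcell import ctrl
p,R,o=now(ctrl);n,u,y=stand_axes();two(p,R,[521,63,235],tool(-u,n))
E
```

```text
A [-0.0916  0.1475 -0.6642 -0.0432 -0.7262  0.039 ]
B [-0.0916  0.1475 -0.6642  0.5849 -0.4339  0.0173]
```

Request:
servo_tool:
  rows:
    - [-0.05,0.07,-0.33,0,-0.36,0,87]
    - [-0.09,0.15,-0.66,-0.04,-0.73,0.04,87]
    - [-0.09,0.15,-0.66,-0.04,-0.73,0.04,87]
    - [-0.09,0.15,-0.66,-0.04,-0.73,0.04,87]
    - [-0.09,0.15,-0.66,-0.04,-0.73,0.04,87]
    - [-0.09,0.15,-0.66,-0.04,-0.73,0.04,87]

```text
t: 2.28
ee_pos: [487.8, -77.9, 242.8]
orientation: [2.784, 1.026, 0.29]
ft_force: [0.1, 0.4, -0.1]
width: 87.1
grasp_force: 0.0
```

Request:
servo_tool:
  rows:
    - [-0.05,0.07,-0.33,0.3,-0.22,0,87]
    - [-0.09,0.15,-0.66,0.58,-0.43,0.02,87]
    - [-0.09,0.15,-0.66,0.58,-0.43,0.02,87]
    - [-0.09,0.15,-0.66,0.58,-0.43,0.02,87]
    - [-0.09,0.15,-0.66,0.58,-0.43,0.02,87]
    - [-0.09,0.15,-0.66,0.58,-0.43,0.02,87]
    - [-0.09,0.15,-0.66,0.58,-0.43,0.02,87]

```text
t: 3.15
ee_pos: [522.7, 61.6, 235.2]
orientation: [1.838, 2.14, 0.488]
ft_force: [-0.4, 0.9, 0.7]
width: 86.9
grasp_force: 0.0
```

```bash
python3 - <<'E'
from h import *
from workcell import ctrl
p,R,o=now(ctrl);print(o["t"],p,R.round(3).tolist(),o["qpos"].round(2),abs(o["qvel"]).max())
v=wrist(ctrl,"w2");P=cloud(v);h,s,V=cv2.split(hsv(v));im=v["im"].astype(int)
n,u,y=stand_axes()
for k,m in dict(clay=((h<12)|(h>174))&(s>100)&(P[...,1]>200),green=(im[...,1]>im[...,0]+12)&(P[...,1]<230)).items():
    m=m&(P[...,2]>50)&(P[...,2]<180)&(P[...,0]>480)
    N,L,S,C=cv2.connectedComponentsWithStats(m.astype(np.uint8));i=1+S[1:,4].argmax();q=P[L==i]
    U,W,Y=q@u,q@n,q@y
    print(k,S[i],C[i].round(),"u",np.percentile(U,[1,50,99]).round(1),"n",np.percentile(W,[1,50,99]).round(1),"y",np.percentile(Y,[.2,50,99.8]).round(1))
    top=U>np.percentile(U,99)-6; print(" top pt",q[top].mean(0).round(1)," n rng there",np.percentile(W[top],[2,98]).round(1),"y",Y[top].min().round(1),Y[top].max().round(1))
    # rim edge: circle fit in (Y,U) of outer edge pts per Y bin
    e=np.array([(b+1,U[(Y>=b)&(Y<b+2)].max()) for b in np.arange(Y.min()+6,Y.max()-8,2) if ((Y>=b)&(Y<b+2)).any()])
    A=np.c_[2*e,np.ones(len(e))];x=np.linalg.lstsq(A,(e**2).sum(1),rcond=None)[0];print(" circle",x[:2].round(1),np.sqrt(x[2]+x[:2]@x[:2]).round(1))
    # yaw/tilt slope of rim strip
    st=U>U.max()-30; print(" dn/dy",np.polyfit(Y[st],W[st],1)[0].round(4))
E
```

```text
3.15 [522.73514298  61.62417962 235.1888159 ] [[-0.153, 0.894, 0.42], [0.988, 0.134, 0.073], [0.009, 0.427, -0.904]] [ 0.07  0.05  2.12  0.09  0.54 -0.15] 0.07820014065537431
clay [288   0  22  48 845] [299.  21.] u [-169.  -136.  -123.8] n [560.5 568.4 576.4] y [136.2 147.4 157.9]
 top pt [535.2 246.4 125.2]  n rng there [560.6 575.9] y 149.9 158.0
 circle [ 170.6 -149.6] 29.0
 dn/dy -0.0212
green [ 290   72   23  137 2814] [301. 139.] u [-146.2 -112.6 -106.1] n [560.2 568.7 577.2] y [ -7.   56.6 112.5]
 top pt [545.1 143.8 141.8]  n rng there [560.3 577. ] y 23.1 79.5
 circle [  51.2 -170.8] 65.2
 dn/dy -0.0049
```

View pics/w2.png

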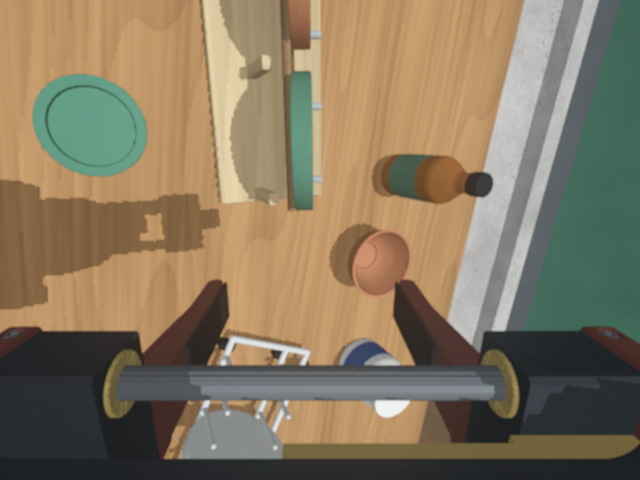

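The edge-on view shows the green saucer at column ≈301, rows 72–208, with the clay one above it. Both share a centre plane at n = 568.7, so I can plan the clay grasp.

```bash
python3 - <<'E'
from h import *
from workcell import ctrl
p,R,o=now(ctrl);n,u,y=stand_axes();Rg=tool(-u,n)
W=lambda Y,U,N=568.7:Y*y+N*n+U*u
g=W(200.5,-136);pre=W(200.5,-70);print("pre",pre,"g",g)
print(delta(p,R,pre,Rg),delta(pre,Rg,g,Rg))
E
```

```text
pre [504.43411758 287.7012936  176.90146036] g [531.94438981 292.30493433 117.08514641]
[ 0.0031 -0.002  -0.0105  1.1269 -0.0565  0.3081] [ 0.    0.    0.   -0.    0.    0.33]
```

Request:
servo_tool:
  rows:
    - [0,0,0,0.5,-0.03,0,60]
    - [0,0,-0.01,0.99,-0.05,0.1,45]
    - [0,0,-0.01,0.99,-0.05,0.2,45]
    - [0,0,-0.01,0.99,-0.05,0.2,45]
    - [0,0,-0.01,0.99,-0.05,0.2,45]
    - [0,0,-0.01,0.99,-0.05,0.2,45]

```text
t: 3.95
ee_pos: [500.0, 259.8, 196.9]
orientation: [1.818, 2.154, 0.486]
ft_force: [0.2, -0.8, -0.1]
width: 44.9
grasp_force: 0.0
```

```bash
python3 - <<'E'
from h import *
from workcell import ctrl
p,R,o=now(ctrl);n,u,y=stand_axes();Rg=tool(-u,n)
W=lambda Y,U,N=568.7:Y*y+N*n+U*u
print(o["t"],o["width"],(p@y,p@n,p@u));print(delta(p,R,W(200.5,-136),Rg))
v=wrist(ctrl,"w3");P=cloud(v);h,s,V=cv2.split(hsv(v))
m=((h<12)|(h>174))&(s>100)&(P[...,1]>200)&(P[...,2]>50)&(P[...,2]<180)&(P[...,0]>480)
N,L,S,C=cv2.connectedComponentsWithStats(m.astype(np.uint8));i=1+S[1:,4].argmax();q=P[L==i];U,A,Y=q@u,q@n,q@y
print(S[i],np.percentile(A,[1,50,99]),U.max(),np.percentile(Y,[.2,99.8]))
E
```

```text
3.95 44.92592169526829 (np.float64(173.66700052603775), np.float64(569.0268531980834), np.float64(-48.07322685185234))
[ 0.0034 -0.0026  0.0013  0.1324 -0.0036  0.4401]
[ 300  127   23  143 2297] [560.45164148 568.04710272 576.4215574 ] -105.42109695954773 [147.8476464  264.54122415]
```

View pics/w3.png

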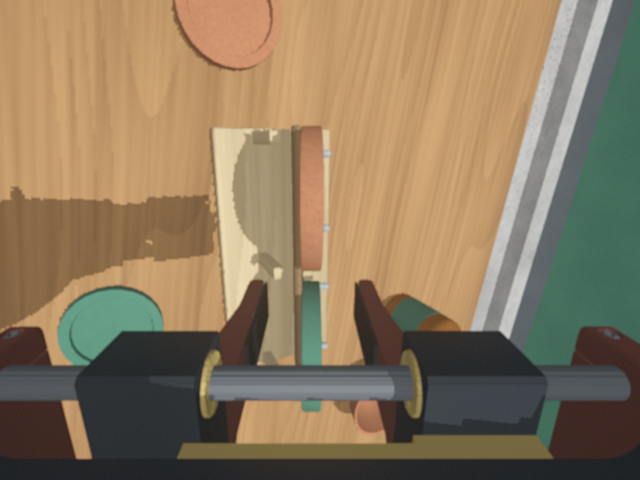

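The clay saucer's edge spans rows 127–270 at column ≈311. It lies in the same plane as measured before and clear of the fingers, which stand over the gap between the saucers. I'll shift sideways first, then descend and grip.

Request:
servo_tool:
  rows:
    - [0,0,0,0.133,-0.004,0,45]
    - [0,0,0,0.133,-0.004,0.1,45]
    - [0,0,0,0.133,-0.004,0.22,45]
    - [0,0,0,0.133,-0.004,0.34,45]
    - [0,0,0,0.133,-0.004,0.44,45]
    - [0,0,0,0.133,-0.004,0.44,40]

```text
t: 4.75
ee_pos: [531.8, 291.6, 116.2]
orientation: [1.82, 2.154, 0.483]
ft_force: [-0.2, -1.1, 0.0]
width: 40.7
grasp_force: 0.0
```

Request:
servo_tool:
  rows:
    - [0,0,0,0,0,0,28]
    - [0,0,0,0,0,0,18]
    - [0,0,0,0,0,0,10]
    - [0,0,0,0,0,0,5]
    - [0,0,0,0,0,0,5]
    - [0,0,0,0,0,0,5]

```text
t: 5.5
ee_pos: [531.9, 293.5, 117.7]
orientation: [1.816, 2.155, 0.488]
ft_force: [-2.3, -2.1, 6.8]
width: 18.0
grasp_force: 30.0
```

```bash
python3 - <<'E'
from h import *
from workcell import ctrl
p,R,o=now(ctrl);n,u,y=stand_axes();print(o["t"],o["width"],o["grasp_force"],o["ft_force"],(p@y,p@n,p@u),o["qpos"].round(2))
E
```

```text
5.5 17.954273735692706 30.035659074783325 [-2.34302693 -2.07548612  6.81432452] (np.float64(201.6598296508769), np.float64(569.06317136049), np.float64(-135.46289358461905)) [ 0.58  0.38  2.03 -0.5   0.35  0.85]
```

Request:
servo_tool:
  rows:
    - [0,0,0,0,0.002,-0.05,5]
    - [0,0,0,0,0.01,-0.15,5]
    - [0,0,0,0,0.02,-0.35,5]
    - [0,0,0,0,0.02,-0.6,5]
    - [0,0,0,0,0.02,-0.75,5]
    - [0,0,0,0,0.02,-0.75,5]
    - [0,0,0,0,0.02,-0.75,5]

```text
t: 6.38
ee_pos: [471.5, 282.1, 253.0]
orientation: [1.817, 2.156, 0.484]
ft_force: [-0.5, 0.7, -3.2]
width: 17.3
grasp_force: 30.0
```

```bash
python3 - <<'E'
from h import *
from workcell import ctrl
p,R,o=now(ctrl);n,u,y=stand_axes();print(o["t"],o["width"],o["grasp_force"],o["ft_force"],p,o["qpos"].round(2))
two(p,R,[563,-148,270],Rz([.2895,.957,0]))
E
```

```text
6.375 17.286441014902334 29.99284029006958 [-0.50058896  0.71312311 -3.15381437] [471.45602283 282.14837269 252.95957087] [ 0.63  0.08  2.04 -0.32  0.65  0.68]
A [ 0.1315  0.0804 -0.3627 -1.0985  0.0579 -0.0223]
B [ 0.1315  0.0804 -0.3627 -0.9582 -0.5311 -0.102 ]
```

Request:
servo_tool:
  rows:
    - [0.02,0.01,-0.05,-0.12,0,0,5]
    - [0.04,0.03,-0.11,-0.35,0.02,-0.01,5]
    - [0.07,0.04,-0.18,-0.6,0.04,-0.01,5]
    - [0.1,0.06,-0.26,-0.85,0.05,-0.02,5]
    - [0.12,0.07,-0.33,-1,0.05,-0.02,5]
    - [0.12,0.07,-0.33,-1,0.05,-0.02,5]

```text
t: 7.12
ee_pos: [514.1, 83.5, 259.7]
orientation: [1.283, 2.675, 0.278]
ft_force: [-0.4, 0.7, -2.4]
width: 17.1
grasp_force: 30.0
```

```bash
python3 - <<'E'
from h import *
from workcell import ctrl
p,R,o=now(ctrl);print(o["t"],o["width"],o["ft_force"],p,o["qpos"].round(2))
print(delta(p,R,[563,-148,270],Rz([.2895,.957,0])))
E
```

```text
7.125 17.1438992212195 [-0.39435355  0.7080244  -2.4096559 ] [514.10380367  83.52100509 259.72138396] [ 0.09  0.08  1.96  0.1   0.87 -0.64]
[ 0.1408  0.0898 -0.3984 -1.061  -0.5149 -0.1075]
```

Request:
servo_tool:
  rows:
    - [0.02,0.01,-0.05,-0.12,-0.06,-0.01,5]
    - [0.05,0.03,-0.13,-0.35,-0.17,-0.03,5]
    - [0.08,0.05,-0.21,-0.58,-0.29,-0.06,5]
    - [0.11,0.07,-0.3,-0.82,-0.41,-0.08,5]
    - [0.13,0.08,-0.36,-0.95,-0.48,-0.1,5]
    - [0.14,0.09,-0.4,-1,-0.49,-0.1,5]
    - [0.14,0.09,-0.4,-1,-0.49,-0.1,5]

```text
t: 8.0
ee_pos: [559.4, -131.7, 268.5]
orientation: [0.454, 3.108, 0.005]
ft_force: [0.8, 0.0, -2.4]
width: 17.3
grasp_force: 30.0
```

```bash
python3 - <<'E'
from h import *
from workcell import ctrl
p,R,o=now(ctrl);print(o["t"],o["width"],o["ft_force"],p,o["qpos"].round(2))
print(delta(p,R,[563,-148,270],Rz([.2895,.957,0])))
v=wrist(ctrl,"w4");P=cloud(v)
for n in("side",):
    im,d=ctrl.get_image(n); np.savez(f"{n}2.npz",im=im,d=d,**{k:np.array(v) for k,v in ctrl.camera_info(n).items()})
    cv2.imwrite("pics/both4.png",np.hstack([v["im"][::,:,::-1][:, 100:500],im[150:450:,200:500,::-1][:300].repeat(1,0) if 0 else cv2.resize(im[150:450,200:450,::-1],(400,480))]))
E
```

```text
8.0 17.265069988044797 [ 0.82607783  0.02347363 -2.36194035] [ 559.38434482 -131.65270658  268.54187017] [-0.25  0.27  1.67  0.    1.19 -1.54]
[ 0.002   0.0001  0.0025 -0.0407 -0.0731 -0.0075]
```

View pics/both4.png

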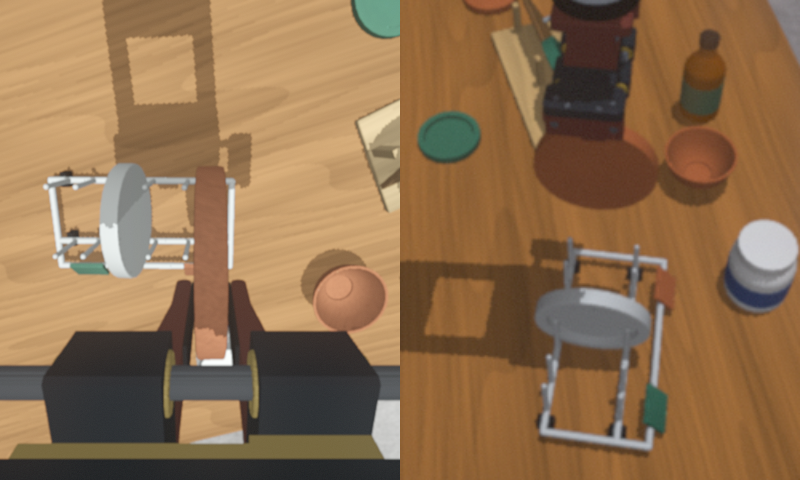

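The clay saucer is held edge-on beside the white saucer and above the clay slot. I'll measure its pose in the tool frame from the wrist cloud.

```bash
cat >> h.py <<'E'
def held(v,p,R,mask):
    P=cloud(v);q=(P-p)@R
    m=mask&(abs(q[...,1])<25)&(q[...,2]>-45)&(q[...,2]<120)&(q[...,0]>-80)&(q[...,0]<80)
    N,L,S,C=cv2.connectedComponentsWithStats(m.astype(np.uint8));i=1+S[1:,4].argmax();q=q[L==i]
    X=np.arange(q[:,0].min()+1,q[:,0].max()-1,2);e=[]
    for b in X:
        s=q[(q[:,0]>=b)&(q[:,0]<b+2)]
        if len(s)>4: e.append((b+1,np.median(s[:,2]),(np.percentile(s[:,1],3)+np.percentile(s[:,1],97))/2,np.ptp(np.percentile(s[:,1],[3,97]))))
    e=np.array(e)
    print(S[i],"x rng",q[:,0].min().round(1),q[:,0].max().round(1))
    f=e[:,0]>14   # outside fingers
    from scipy.optimize import least_squares
    for rad in(65,):
        r=least_squares(lambda c:np.hypot(e[f,0]-c[0],e[f,1]-c[1])-rad,[0,34]);print("centre x,z in tool",r.x.round(1),"rms",np.sqrt(r.fun@r.fun/f.sum()).round(2))
    print("y mid vs x",np.polyfit(e[f,0],e[f,2],1).round(4),"vs z",np.polyfit(e[f,1],e[f,2],1).round(4));print(e[::5].round(1).tolist())
E
python3 - <<'E'
from h import *
from workcell import ctrl
p,R,o=now(ctrl)
v=load("w4");h,s,V=cv2.split(hsv(v));held(v,p,R,((h<12)|(h>174))&(s>100))
E
```

```text
[ 293  167   36  192 5998] x rng -48.0 63.1
centre x,z in tool [-1.8 37.6] rms 0.1
y mid vs x [-0.0013 -0.637 ] vs z [-0.0032 -0.7172]
[[-46.0, -10.3, -0.7, 13.8], [-36.0, -17.4, -0.6, 14.7], [-26.0, -22.7, -1.0, 14.8], [-16.0, -26.0, -0.3, 16.1], [-6.0, -27.2, -0.2, 16.6], [4.0, -27.0, -0.4, 17.0], [14.0, -25.8, -0.8, 16.2], [24.0, -22.2, -0.9, 15.6], [34.0, -16.7, -0.6, 15.8], [44.0, -8.4, -0.5, 15.4], [54.0, 4.3, -0.8, 15.6]]
```

```bash
python3 - <<'E'
from h import *
v=load("w4");P=cloud(v);h,s,V=cv2.split(hsv(v));w=(s<70)&(V>90)
y=np.array([.2895,.957]);x=np.array([.957,-.2895]);o=np.array([541.5,-219.2])
q=P.copy();X=(P[...,:2]-o)@x;Y=(P[...,:2]-o)@y;Z=P[...,2]
hs=lambda a,b:[(p,c) for p,c in zip(b.tolist(),np.histogram(a,b)[0].tolist()) if c>3]
m=w&(Z>40)&(Z<92)&(abs(X)<55)&(abs(Y)<110)
for sgn in(-1,1): print("tine y",hs(Y[m&(X*sgn>25)],np.arange(-100,100,2)))
m=w&(Z>18)&(Z<30)&(abs(X)<60)&(abs(Y)<120);print("wire x",hs(X[m],np.arange(-60,60,2)))
m=w&(Z>92)&(Z<160)&(abs(Y)<40);print("white",np.percentile(X[m],[.5,99.5]),np.percentile(Y[m],[1,50,99]))
m=w&(Z>15)&(Z<30)&(abs(X)<25)&(abs(Y)>60);print("end wire",hs(Y[m],np.arange(-130,130,2)))
E
```

```text
tine y [(-92, 10), (-90, 44), (-88, 60), (-60, 9), (-58, 32), (-56, 50), (2, 61), (4, 163), (6, 126), (8, 6), (14, 9), (16, 19), (18, 36), (58, 16), (60, 21), (62, 12)]
tine y [(-92, 20), (-90, 48), (-88, 40), (-60, 22), (-58, 44), (-56, 33), (2, 73), (4, 135), (6, 95), (14, 15), (16, 29), (18, 33), (56, 12), (58, 24), (60, 29), (62, 11)]
wire x [(-44, 89), (-42, 201), (-40, 138), (-38, 120), (-36, 50), (-34, 8), (-32, 13), (-30, 16), (-28, 26), (-26, 27), (-24, 21), (-22, 28), (-20, 20), (-18, 26), (-16, 22), (-14, 27), (-12, 24), (-10, 23), (-8, 22), (-6, 22), (-4, 23), (-2, 21), (0, 21), (2, 21), (4, 22), (6, 22), (8, 22), (10, 24), (12, 24), (14, 21), (16, 23), (18, 23), (20, 22), (22, 20), (24, 22), (26, 21), (28, 23), (30, 20), (32, 15), (34, 22), (36, 85), (38, 184), (40, 123), (42, 88), (44, 44), (46, 16), (48, 17), (50, 14), (52, 14), (54, 7), (56, 6)]
white [-60.06996781  57.79263279] [-17.36358615  -2.4411558    3.22453184]
end wire [(-118, 32), (-116, 53), (-114, 75), (-112, 89), (-110, 6), (110, 15), (112, 60), (114, 59), (116, 56), (118, 40)]
```

Request:
servo_tool:
  rows:
    - [0.002,0,0.0025,-0.016,-0.035,0,5]
    - [0.002,0,0.0025,-0.032,-0.07,0.1,5]
    - [0.002,0,0.0025,-0.032,-0.07,0.2,5]
    - [0.002,0,0.0025,-0.032,-0.07,0.3,5]
    - [0.002,0,0.0025,-0.032,-0.07,0.34,5]
    - [0.002,0,0.0025,-0.032,-0.07,0.34,5]
    - [0.002,0,0.0025,-0.032,-0.07,0.34,5]

```text
t: 8.98
ee_pos: [562.3, -147.1, 203.4]
orientation: [0.456, 3.104, -0.001]
ft_force: [1.0, -0.2, -2.8]
width: 17.6
grasp_force: 30.0
```

```bash
python3 - <<'E'
from h import *
from workcell import ctrl
p,R,o=now(ctrl);print(o["t"],o["width"],o["ft_force"],p,o["qpos"].round(2))
print(delta(p,R,[561.5,-147,113.6],Rz([.2895,.957,0])))
v=wrist(ctrl,"w5");h,s,V=cv2.split(hsv(v));held(v,p,R,((h<12)|(h>174))&(s>100))
P=cloud(v);w=(s<70)&(V>80);y=np.array([.2895,.957]);x=np.array([.957,-.2895]);oo=np.array([541.5,-219.2])
X=(P[...,:2]-oo)@x;Y=(P[...,:2]-oo)@y;Z=P[...,2];m=w&(Z>35)&(Z<92)&(abs(X)<55)&(Y>40)&(Y<105)
print([(a,b) for a,b in zip(range(40,105,2),np.histogram(Y[m],np.arange(40,107,2))[0].tolist()) if b])
E
```

```text
8.975 17.56584879801616 [ 1.04650451 -0.24746311 -2.78598167] [ 562.33062874 -147.13391263  203.43347553] [-0.28  0.35  1.73 -0.    1.06 -1.56]
[ 0.      0.0027  0.0013  0.006  -0.0006  0.4491]
[ 293  167   37  193 6056] x rng -49.8 63.8
centre x,z in tool [-1.2 36.9] rms 0.11
y mid vs x [-0.0095  0.2214] vs z [-0.0101 -0.2515]
[[-47.8, -8.5, -0.2, 11.7], [-37.8, -16.3, 0.2, 15.3], [-27.8, -22.5, 0.6, 15.1], [-17.8, -25.8, 0.3, 16.1], [-7.8, -27.5, 0.0, 17.3], [2.2, -28.1, 0.1, 16.8], [12.2, -26.7, 0.1, 16.7], [22.2, -23.6, 0.5, 15.7], [32.2, -18.9, -0.1, 16.1], [42.2, -11.5, -0.1, 15.3], [52.2, -0.2, -0.3, 15.4], [62.2, 21.8, -0.5, 14.8]]
[(56, 10), (58, 19), (60, 3), (88, 14), (90, 26), (92, 48), (94, 5)]
```

Request:
servo_tool:
  rows:
    - [0,0.003,0,0.005,0,0.06,5]
    - [0,0.003,0,0.005,0,0.14,5]
    - [0,0.003,0,0.005,0,0.22,5]
    - [0,0.003,0,0.005,0,0.3,5]
    - [0,0.003,0,0.005,0,0.36,5]
    - [0,0.003,0,0.005,0,0.4,5]
    - [0,0.003,0,0.005,0,0.42,5]
    - [0,0.003,0,0.005,0,0.42,5]

```text
t: 10.02
ee_pos: [561.1, -146.8, 118.6]
orientation: [-0.456, -3.106, -0.0]
ft_force: [-1.0, -0.1, -2.6]
width: 17.6
grasp_force: 30.0
```

Request:
servo_tool:
  rows:
    - [0,0,0,0,0,0.006,5]
    - [0,0,0,0,0,0.012,5]
    - [0,0,0,0,0,0.015,5]
    - [0,0,0,0,0,0.018,5]
    - [0,0,0,0,0,0.018,5]

```text
t: 10.65
ee_pos: [561.0, -146.8, 115.0]
orientation: [-0.456, -3.106, -0.0]
ft_force: [-0.3, -0.1, -2.3]
width: 17.2
grasp_force: 30.0
```

Request:
servo_tool:
  rows:
    - [0,0,0,0,0,0.004,5]
    - [0,0,0,0,0,0.007,5]
    - [0,0,0,0,0,0.01,5]
    - [0,0,0,0,0,0.01,5]

```text
t: 11.15
ee_pos: [561.0, -146.8, 112.9]
orientation: [-0.456, -3.106, -0.001]
ft_force: [-0.7, -0.3, -2.6]
width: 17.3
grasp_force: 30.0
```

Request:
servo_tool:
  rows:
    - [0,0,0,0,0,0.003,5]
    - [0,0,0,0,0,0.005,5]
    - [0,0,0,0,0,0.005,5]

```text
t: 11.52
ee_pos: [561.6, -147.0, 112.4]
orientation: [-0.457, -3.108, -0.0]
ft_force: [1.9, -0.4, 1.7]
width: 17.5
grasp_force: 30.0
```

Request:
servo_tool:
  rows:
    - [0,0,0,0,0,0.003,5]
    - [0,0,0,0,0,0.003,5]
    - [0,0,0,0,0,0.005,5]
    - [0,0,0,0,0,0.005,5]

```text
t: 12.02
ee_pos: [562.4, -147.2, 112.0]
orientation: [0.457, 3.107, -0.0]
ft_force: [1.7, -0.6, 7.1]
width: 17.6
grasp_force: 30.0
```

```bash
python3 - <<'E'
from h import *
from workcell import ctrl
p,R,o=now(ctrl);print(o["t"],o["width"],o["ft_force"],o["moment"],p)
v=wrist(ctrl,"w6");h,s,V=cv2.split(hsv(v));held(v,p,R,((h<12)|(h>174))&(s>100))
E
```

```text
12.025 17.575019332506272 [ 1.66130947 -0.57898564  7.1115175 ] [ 0.04157597 -0.36567388 -0.02528918] [ 562.35140383 -147.17498472  112.01107667]
[ 292  165   38  193 5980] x rng -46.6 64.9
centre x,z in tool [-0.3 36.8] rms 0.12
y mid vs x [-0.0074  0.1609] vs z [-0.0092 -0.229 ]
[[-44.6, -10.7, -0.2, 13.7], [-34.6, -17.8, 0.1, 15.0], [-24.6, -23.3, 0.3, 15.6], [-14.6, -26.6, 0.1, 16.5], [-4.6, -27.9, 0.1, 17.0], [5.4, -27.8, 0.1, 17.0], [15.4, -26.3, 0.0, 15.7], [25.4, -23.1, -0.2, 16.1], [35.4, -17.4, -0.2, 15.4], [45.4, -9.2, -0.0, 15.4], [55.4, 3.4, -0.1, 16.1]]
```

Request:
servo_tool:
  rows:
    - [0,0,0,0,0,0,20]
    - [0,0,0,0,0,0,26]
    - [0,0,0,0,0,0,36]
    - [0,0,0,0,0,0,38]
    - [0,0,0,0,0,-0.1,38]
    - [0,0,0,0,0,-0.3,38]
    - [0,0,0,0,0,-0.6,38]
    - [0,0,0,0,0,-0.75,45]
    - [0,0,0,0,0,-0.75,45]

```text
t: 13.2
ee_pos: [562.7, -147.3, 263.6]
orientation: [0.456, 3.105, -0.001]
ft_force: [-0.2, -1.1, -0.6]
width: 44.8
grasp_force: 0.0
```

```bash
python3 - <<'E'
from h import *
from workcell import ctrl
p,R,o=now(ctrl);print(o["t"],o["width"],o["ft_force"],p)
v=wrist(ctrl,"w7");h,s,V=cv2.split(hsv(v));P=cloud(v);y=np.array([.2895,.957]);x=np.array([.957,-.2895]);oo=np.array([541.5,-219.2])
X=(P[...,:2]-oo)@x;Y=(P[...,:2]-oo)@y;Z=P[...,2]
for k,m in dict(clay=((h<12)|(h>174))&(s>100)&(Y>50)&(Y<100),white=(s<60)&(V>90)&(abs(Y)<35)).items():
    m=m&(Z>95)&(Z<170)&(abs(X)<80); print(k,m.sum(),np.percentile(X[m],[.5,99.5]).round(1),np.percentile(Y[m],[1,50,99]).round(1),Z[m].max())
n,u,yy=stand_axes();W=lambda Y,U,N=568.7:Y*yy+N*n+U*u
two(p,R,W(51.5,-25),tool(-u,n))
E
```

```text
13.2 44.77460640894399 [-0.15962946 -1.10588935 -0.58420384] [ 562.69613246 -147.28523267  263.56892351]
clay 1695 [-59.8  52.7] [69.1 77.5 86.9] 139.93687575299262
white 3078 [-58.8  57.3] [-17.4  -3.5   3. ] 140.48174825744135
A [-0.1294 -0.0799  0.3651  0.3308  0.6444  0.1137]
B [-0.1294 -0.0799  0.3651  0.6271  0.3474  0.1537]
```

Request:
servo_tool:
  rows:
    - [-0.06,-0.04,0.18,0.16,0.32,0,45]
    - [-0.13,-0.08,0.365,0.33,0.64,0.11,45]
    - [-0.13,-0.08,0.365,0.33,0.64,0.11,45]
    - [-0.13,-0.08,0.365,0.33,0.64,0.11,45]

```text
t: 13.75
ee_pos: [532.0, -4.2, 236.5]
orientation: [1.221, 2.732, 0.258]
ft_force: [0.0, -0.5, 0.5]
width: 45.2
grasp_force: 0.0
```

Request:
servo_tool:
  rows:
    - [-0.06,-0.04,0.18,0.3,0.17,0.07,45]
    - [-0.13,-0.08,0.365,0.63,0.35,0.15,45]
    - [-0.13,-0.08,0.365,0.63,0.35,0.15,45]
    - [-0.13,-0.08,0.365,0.63,0.35,0.15,45]
    - [-0.13,-0.08,0.365,0.63,0.35,0.15,45]
    - [-0.13,-0.08,0.365,0.63,0.35,0.15,45]

```text
t: 14.5
ee_pos: [509.2, 137.3, 217.4]
orientation: [1.821, 2.16, 0.475]
ft_force: [-0.1, -0.1, 0.0]
width: 45.0
grasp_force: 0.0
```

```bash
python3 - <<'E'
from h import *
from workcell import ctrl
p,R,o=now(ctrl);n,u,y=stand_axes();Rg=tool(-u,n)
W=lambda Y,U,N=568.9:Y*y+N*n+U*u
print(o["t"],o["width"],(p@y,p@n,p@u),o["qpos"].round(2));print(delta(p,R,W(51.5,-136),Rg))
v=wrist(ctrl,"w8");P=cloud(v);im=v["im"].astype(int)
m=(im[...,1]>im[...,0]+12)&(P[...,2]>50)&(P[...,2]<180)&(P[...,0]>480)&(P[...,1]>60)
N,L,S,C=cv2.connectedComponentsWithStats(m.astype(np.uint8));i=1+S[1:,4].argmax();q=P[L==i];U,A,Y=q@u,q@n,q@y
print(S[i],np.percentile(A,[1,50,99]),U.max(),np.percentile(Y,[.2,99.8]))
E
```

```text
14.5 45.02095327540688 (np.float64(51.3735078542572), np.float64(567.557677806909), np.float64(-24.825279626737)) [ 0.27  0.08  2.13 -0.08  0.5   0.16]
[-0.0027 -0.0016  0.0021 -0.0007  0.009   0.5558]
[ 304  159   21  129 2565] [560.64227392 568.91474335 577.32154907] -105.40189485308267 [ -0.53013318 115.11406035]
```

Request:
servo_tool:
  rows:
    - [-0.002,-0.001,0.002,0,0.007,0.1,45]
    - [-0.002,-0.001,0.002,0,0.007,0.22,45]
    - [-0.002,-0.001,0.002,0,0.007,0.34,45]
    - [-0.002,-0.001,0.002,0,0.007,0.46,45]
    - [-0.002,-0.001,0.002,0,0.007,0.555,42]
    - [-0.002,-0.001,0.002,0,0.007,0.555,38]

```text
t: 15.3
ee_pos: [556.0, 144.9, 116.0]
orientation: [1.828, 2.152, 0.476]
ft_force: [1.1, -0.8, 0.2]
width: 38.7
grasp_force: 0.0
```

Request:
servo_tool:
  rows:
    - [0,0,0,0,0,0,28]
    - [0,0,0,0,0,0,18]
    - [0,0,0,0,0,0,10]
    - [0,0,0,0,0,0,5]
    - [0,0,0,0,0,0,5]
    - [0,0,0,0,0,0,5]

```text
t: 16.05
ee_pos: [556.1, 146.2, 118.1]
orientation: [1.826, 2.15, 0.481]
ft_force: [-1.8, -1.5, 6.0]
width: 17.4
grasp_force: 30.1
```

Request:
servo_tool:
  rows:
    - [0,0,0,0,0.002,-0.05,5]
    - [0,0,0,0,0.01,-0.15,5]
    - [0,0,0,0,0.02,-0.35,5]
    - [0,0,0,0,0.02,-0.6,5]
    - [0,0,0,0,0.02,-0.75,5]
    - [0,0,0,0,0.02,-0.75,5]
    - [0,0,0,0,0.02,-0.75,5]

```text
t: 16.92
ee_pos: [495.9, 135.9, 253.7]
orientation: [1.828, 2.152, 0.478]
ft_force: [-0.2, 0.5, -1.8]
width: 17.5
grasp_force: 30.0
```

```bash
python3 - <<'E'
from h import *
from workcell import ctrl
p,R,o=now(ctrl);print(o["t"],o["width"],o["grasp_force"],o["ft_force"],p,o["qpos"].round(2))
T=np.array([520-1.5,-290.2,275]);mid=(p+T)/2
two(p,R,T,Rz([.2895,.957,0]))
E
```

```text
16.925 17.49554170137284 29.965301156044006 [-0.18885659  0.50664434 -1.82181655] [495.901361   135.85922864 253.6703594 ] [ 0.27 -0.    2.12 -0.08  0.59  0.17]
A [ 0.1299  0.0798 -0.3655 -1.0601 -0.0824 -0.1002]
B [ 0.1299  0.0798 -0.3655 -0.8399 -0.6436 -0.1445]
```

Request:
servo_tool:
  rows:
    - [0.02,0.01,-0.05,-0.12,-0.01,-0.04,5]
    - [0.04,0.03,-0.12,-0.35,-0.03,-0.1,5]
    - [0.07,0.05,-0.2,-0.6,-0.05,-0.15,5]
    - [0.1,0.06,-0.28,-0.85,-0.07,-0.2,5]
    - [0.13,0.08,-0.36,-1,-0.08,-0.25,5]
    - [0.13,0.08,-0.36,-1,-0.08,-0.25,5]
    - [0.13,0.08,-0.36,-1,-0.08,-0.25,5]

```text
t: 17.8
ee_pos: [493.1, -66.8, 290.8]
orientation: [1.238, 2.72, 0.263]
ft_force: [-0.7, 0.3, -3.0]
width: 17.0
grasp_force: 30.0
```

```bash
python3 - <<'E'
from h import *
from workcell import ctrl
p,R,o=now(ctrl);print(o["t"],o["width"],p,o["qpos"].round(2))
print(delta(p,R,[518.5,-290.2,290],Rz([.2895,.957,0])))
E
```

```text
17.8 16.979292457042142 [493.1473029  -66.81235113 290.82232262] [-0.26  0.03  1.93  0.18  1.01 -1.06]
[ 0.1313  0.0775 -0.3723 -0.9279 -0.6291 -0.0824]
```

Request:
servo_tool:
  rows:
    - [0.02,0.01,-0.05,-0.12,-0.08,-0.01,5]
    - [0.05,0.03,-0.13,-0.33,-0.22,-0.03,5]
    - [0.08,0.05,-0.21,-0.55,-0.37,-0.05,5]
    - [0.11,0.06,-0.3,-0.78,-0.53,-0.07,5]
    - [0.131,0.077,-0.36,-0.9,-0.61,-0.08,5]
    - [0.131,0.077,-0.372,-0.928,-0.63,-0.08,5]
    - [0.131,0.077,-0.372,-0.928,-0.63,-0.08,5]
    - [0.131,0.077,-0.372,-0.928,-0.63,-0.08,5]

```text
t: 18.8
ee_pos: [519.3, -289.1, 291.7]
orientation: [0.457, 3.104, 0.0]
ft_force: [-0.4, -0.2, -1.9]
width: 17.5
grasp_force: 30.0
```

```bash
python3 - <<'E'
from h import *
from workcell import ctrl
p,R,o=now(ctrl);print(o["t"],o["width"],o["ft_force"],p,o["qpos"].round(2))
print(delta(p,R,[518.5,-290.2,203],Rz([.2895,.957,0])))
v=wrist(ctrl,"w9");h,s,V=cv2.split(hsv(v));im=v["im"].astype(int);held(v,p,R,(im[...,1]>im[...,0]+12))
P=cloud(v);w=(s<70)&(V>80);y=np.array([.2895,.957]);x=np.array([.957,-.2895]);oo=np.array([541.5,-219.2])
X=(P[...,:2]-oo)@x;Y=(P[...,:2]-oo)@y;Z=P[...,2];m=w&(Z>35)&(Z<92)&(abs(X)<55)&(Y<-40)&(Y>-105)
print([(a,b) for a,b in zip(range(-105,-40,2),np.histogram(Y[m],np.arange(-105,-38,2))[0].tolist()) if b])
m=w&(Z>18)&(Z<30)&(abs(X)<60)&(Y<-50)&(Y>-105);print("wire x",[(a,b) for a,b in zip(range(-60,60,2),np.histogram(X[m],np.arange(-60,62,2))[0].tolist()) if b>8])
m=w&(Z>92)&(Z<160)&(abs(Y)<40);print("white Y",np.percentile(Y[m],[1,50,99]))
E
```

```text
18.8 17.518129566441864 [-0.38686081 -0.18749575 -1.91070645] [ 519.34215505 -289.0820732   291.70749144] [-0.53  0.28  1.61  0.    1.25 -1.81]
[ 4.000e-04  2.600e-03  9.000e-04  4.100e-03 -6.900e-03  4.435e-01]
[ 294  167   35  192 6076] x rng -48.6 63.7
centre x,z in tool [-1.2 37.5] rms 0.14
y mid vs x [0.0045 0.0083] vs z [0.0066 0.2456]
[[-46.6, -8.2, 0.1, 13.7], [-36.6, -16.8, 0.4, 15.8], [-26.6, -22.4, 0.3, 16.2], [-16.6, -25.9, 0.1, 15.5], [-6.6, -27.2, 0.3, 16.8], [3.4, -27.2, 0.1, 16.1], [13.4, -26.2, -0.2, 15.2], [23.4, -22.5, 0.0, 15.8], [33.4, -17.3, -0.1, 15.8], [43.4, -9.6, -0.0, 15.4], [53.4, 2.5, 0.3, 15.4], [63.4, 28.5, 0.5, 14.2]]
[(-93, 13), (-91, 9)]
wire x [(-44, 14), (-42, 16), (-40, 18), (-38, 12), (36, 9), (38, 9), (42, 10)]
white Y [-18.42641401  -9.64340976   0.36520941]
```

Request:
servo_tool:
  rows:
    - [0,0.002,0.001,0.003,-0.009,0.08,5]
    - [0,0.002,0.001,0.003,-0.009,0.2,5]
    - [0,0.002,0.001,0.003,-0.009,0.32,5]
    - [0,0.002,0.001,0.003,-0.009,0.42,5]
    - [0,0.002,0.001,0.003,-0.009,0.44,5]
    - [0,0.002,0.001,0.003,-0.009,0.44,5]

```text
t: 19.6
ee_pos: [518.8, -292.2, 203.8]
orientation: [0.46, 3.107, -0.0]
ft_force: [0.2, 0.5, -1.5]
width: 17.5
grasp_force: 30.0
```

```bash
python3 - <<'E'
from h import *
from workcell import ctrl
p,R,o=now(ctrl);print(o["t"],o["width"],o["ft_force"],p)
print(delta(p,R,[518.6,-290.6,113],Rz([.2895,.957,0])))
v=wrist(ctrl,"w10");h,s,V=cv2.split(hsv(v));im=v["im"].astype(int);held(v,p,R,(im[...,1]>im[...,0]+12))
P=cloud(v);w=(s<70)&(V>80);y=np.array([.2895,.957]);x=np.array([.957,-.2895]);oo=np.array([541.5,-219.2])
X=(P[...,:2]-oo)@x;Y=(P[...,:2]-oo)@y;Z=P[...,2];m=w&(Z>35)&(Z<92)&(abs(X)<55)&(Y<-40)&(Y>-105)
print([(a,b) for a,b in zip(range(-105,-40,2),np.histogram(Y[m],np.arange(-105,-38,2))[0].tolist()) if b],"saucer Y",(p[:2]-oo)@y)
E
```

```text
19.6 17.49495830898057 [ 0.15865822  0.4665797  -1.48591965] [ 518.82750228 -292.16111031  203.75735635]
[-0.000e+00  6.000e-04 -1.000e-04  3.700e-03  7.100e-03  4.538e-01]
[ 294  167   36  192 6154] x rng -48.5 63.7
centre x,z in tool [-1.3 37.4] rms 0.13
y mid vs x [ 0.0069 -0.0927] vs z [0.0093 0.26  ]
[[-46.5, -8.4, 1.2, 13.7], [-36.5, -16.7, 0.5, 15.3], [-26.5, -22.4, 0.4, 15.4], [-16.5, -25.9, 0.1, 15.9], [-6.5, -27.1, 0.2, 16.6], [3.5, -27.2, 0.3, 16.6], [13.5, -26.1, 0.3, 16.3], [23.5, -22.7, 0.2, 16.3], [33.5, -17.4, 0.2, 15.5], [43.5, -9.6, 0.1, 15.7], [53.5, 2.6, 0.2, 15.6], [63.5, 30.1, 0.7, 13.9]]
[(-93, 18), (-91, 8), (-63, 1), (-61, 29), (-59, 51), (-57, 42)] saucer Y -76.38747065593158
```

Request:
servo_tool:
  rows:
    - [0,0,0,0.003,0.005,0.06,5]
    - [0,0,0,0.003,0.005,0.14,5]
    - [0,0,0,0.003,0.005,0.22,5]
    - [0,0,0,0.003,0.005,0.3,5]
    - [0,0,0,0.003,0.005,0.36,5]
    - [0,0,0,0.003,0.005,0.4,5]
    - [0,0,0,0.003,0.005,0.42,5]
    - [0,0,0,0.003,0.005,0.43,5]
    - [0,0,0,0.003,0.005,0.435,5]
    - [0,0,0,0.003,0.005,0.435,5]

```text
t: 20.9
ee_pos: [518.9, -291.3, 117.2]
orientation: [0.46, 3.106, -0.001]
ft_force: [-0.3, -0.2, -1.1]
width: 17.4
grasp_force: 30.0
```

Request:
servo_tool:
  rows:
    - [0,0,0,0,0,0.004,5]
    - [0,0,0,0,0,0.008,5]
    - [0,0,0,0,0,0.011,5]
    - [0,0,0,0,0,0.011,5]

```text
t: 21.4
ee_pos: [518.7, -291.2, 114.6]
orientation: [0.46, 3.107, -0.0]
ft_force: [0.1, 0.6, -3.0]
width: 17.2
grasp_force: 30.0
```

Request:
servo_tool:
  rows:
    - [0,0,0,0,0,0.003,5]
    - [0,0,0,0,0,0.006,5]
    - [0,0,0,0,0,0.006,5]
    - [0,0,0,0,0,0.006,5]

```text
t: 21.9
ee_pos: [518.7, -291.2, 113.5]
orientation: [0.46, 3.107, -0.0]
ft_force: [0.7, -0.5, -2.8]
width: 17.3
grasp_force: 30.0
```

Request:
servo_tool:
  rows:
    - [0,0,0,0,0,0.002,5]
    - [0,0,0,0,0,0.004,5]
    - [0,0,0,0,0,0.005,5]
    - [0,0,0,0,0,0.005,5]

```text
t: 22.4
ee_pos: [518.7, -291.2, 112.5]
orientation: [0.46, 3.107, -0.0]
ft_force: [-0.1, -0.0, -1.8]
width: 17.4
grasp_force: 30.0
```

Request:
servo_tool:
  rows:
    - [0,0,0,0,0,0.002,5]
    - [0,0,0,0,0,0.003,5]
    - [0,0,0,0,0,0.003,5]

```text
t: 22.78
ee_pos: [518.8, -291.2, 111.9]
orientation: [0.46, 3.106, -0.001]
ft_force: [0.4, 0.8, -1.9]
width: 17.2
grasp_force: 30.0
```

Request:
servo_tool:
  rows:
    - [0,0,0,0,0,0.002,5]
    - [0,0,0,0,0,0.004,5]
    - [0,0,0,0,0,0.004,5]

```text
t: 23.15
ee_pos: [519.2, -291.5, 111.5]
orientation: [0.46, 3.105, -0.001]
ft_force: [1.3, -0.4, 1.1]
width: 17.0
grasp_force: 30.0
```

Request:
servo_tool:
  rows:
    - [0,0,0,0,0,0.002,5]
    - [0,0,0,0,0,0.004,5]
    - [0,0,0,0,0,0.004,5]

```text
t: 23.52
ee_pos: [519.8, -291.7, 111.2]
orientation: [0.459, 3.104, -0.002]
ft_force: [2.1, -1.0, 5.2]
width: 17.3
grasp_force: 30.0
```

Request:
servo_tool:
  rows:
    - [0,0,0,0,0,0.003,5]
    - [0,0,0,0,0,0.003,5]
    - [0,0,0,0,0,0.003,5]

```text
t: 23.9
ee_pos: [520.0, -291.9, 111.1]
orientation: [0.459, 3.104, -0.002]
ft_force: [1.0, 0.9, 9.3]
width: 17.2
grasp_force: 30.0
```

Request:
servo_tool:
  rows:
    - [0,0,0,0,0,0,20]
    - [0,0,0,0,0,0,26]
    - [0,0,0,0,0,0,36]
    - [0,0,0,0,0,0,38]
    - [0,0,0,0,0,-0.1,38]
    - [0,0,0,0,0,-0.3,38]
    - [0,0,0,0,0,-0.6,38]
    - [0,0,0,0.2,0,-0.75,45]
    - [0,0,0,0.4,0,-0.75,45]
    - [0,0,0,0.4,0,-0.75,45]

```text
t: 25.15
ee_pos: [439.9, -267.2, 260.0]
orientation: [0.461, 3.107, -0.0]
ft_force: [1.0, -0.1, -0.1]
width: 45.0
grasp_force: 0.0
```

```bash
python3 - <<'E'
from h import *
from workcell import ctrl
p,R,o=now(ctrl);print(o["t"],o["width"],o["ft_force"],p)
v=wrist(ctrl,"w11");h,s,V=cv2.split(hsv(v));P=cloud(v);y=np.array([.2895,.957]);x=np.array([.957,-.2895]);oo=np.array([541.5,-219.2]);im=v["im"].astype(int)
X=(P[...,:2]-oo)@x;Y=(P[...,:2]-oo)@y;Z=P[...,2]
for k,m in dict(clay=((h<12)|(h>174))&(s>100)&(Y>50)&(Y<110),white=(s<60)&(V>90)&(abs(Y)<35),green=(im[...,1]>im[...,0]+12)&(Y<-40)&(Y>-110)).items():
    m=m&(Z>90)&(Z<170)&(abs(X)<80); print(k,m.sum(),np.percentile(X[m],[.5,99.5]).round(1),np.percentile(Y[m],[1,50,99]).round(1),Z[m].max())
a,_=ctrl.get_image("side");b,_=ctrl.get_image("top")
cv2.imwrite("pics/end.png",np.hstack([v["im"][:,120:520,::-1],cv2.resize(a[270:450,240:390,::-1],(400,480))]));cv2.imwrite("pics/endtop.png",b[:,:,::-1])
E
```

```text
25.15 44.96844545667366 [ 0.96946337 -0.07172437 -0.07361562] [ 439.94336213 -267.2126537   260.03135594]
clay 2460 [-61.1  46.6] [67.8 69.8 85.2] 139.96766084050455
white 978 [-61.4  -6.1] [-17.3  -7.2   1.7] 138.97312394021304
green 2031 [-61.5  45.4] [-76.1 -65.9 -54.9] 140.06730360490826
```

View pics/end.png

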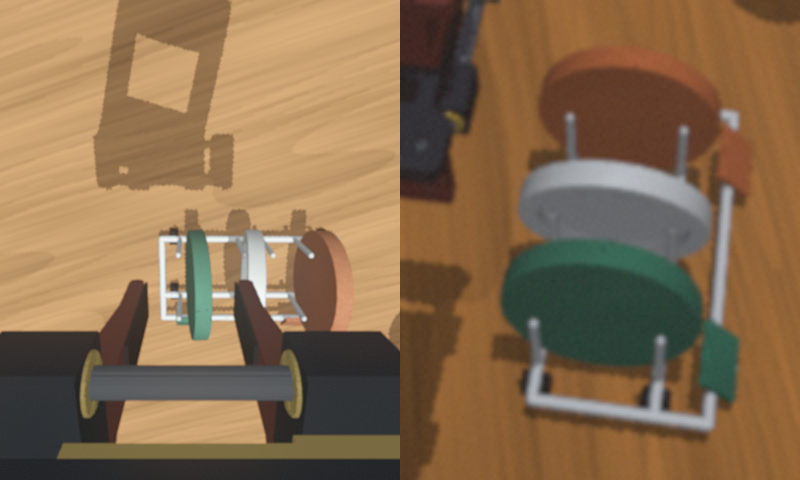

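View pics/endtop.png

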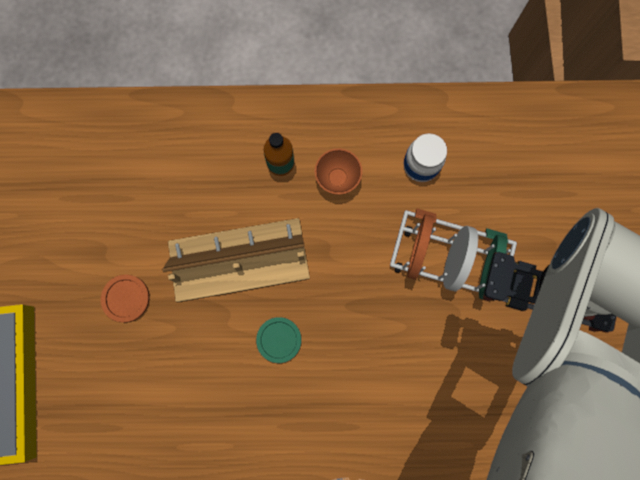

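Both saucers stand between their tines with their tops at about 140 mm, the same as the white one. The bystanders haven't moved and the gripper is clear, so I'm handing in.

```bash
python3 -c "
from workcell import ctrl
print(ctrl.close_job())"
```

```text
the job is handed in; nothing more can be done
None
```

The terracotta and green saucers now stand on edge in their colour-tagged slots, down on the bottom wires. The white saucer is still in the middle slot, the bottle, tub and bowl look unmoved, and I handed the job in at about 25 s; no verdict came back.

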